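# Trace the S of the hand-therapy trainer

## Robot

A 7-joint arm with a two-finger parallel gripper is mounted at the origin on the work surface. World frame = base frame: x ahead of the robot, y to its left, z up, the work surface at z = 0. Lengths are in mm, angles in degrees, forces in N, time in s.
With the tool pointing down it reaches from about 350 to 900 mm from the base axis. Payload 8.1 kg.
Tool frame: the origin (TCP) lies midway between the tips of the shut fingers; the grasp point (between the pads) lies behind it (manip.tcp_to_grasp is the z of the grasp point in the tool frame, in mm); z points along the fingers, y is the line along which they close (so a half turn about z gives the same grasp; the last joint's range is limited). The gripper opens to 92 mm and grips with 3 to 60 N. Pads are 19 mm wide; open, the fingers measure 130 mm over their backs; the gripper's body (75 mm by 190 mm) begins 47 mm behind the grasp point.
Start: joints at [61.329, 24.895, 1.432, 90.138, -0.665, 64.973, -4.303], TCP at [242.098, -576.221, 226.742] pointing down, gripper open.
Joint ranges: [-149.89, 149.89], [-25.12, 119.58], [-72.63, 75.52], [4.76, 147.25], [-75.54, 255.54], [6.69, 114.76], [-157.13, 157.13]. Speed limits (degrees/s): [127.2, 127.2, 172.46, 172.46, 180, 180, 180].

## Interface

Orientations are given as a 3x3 rotation matrix whose columns are the frame's x, y, z axes.
In Python, from station import manip, read_camera, get_calibration, order, spotter gives the robot as it stands.
- The arm moves only by the shell command python3 -m creep 'ROWS' [OPENING] [FORCE]. ROWS is a JSON object of lists of equal length, an entry for each row: "delta_pos": the shift along the tool's x, y, z in mm, a list of three; "twist": the turn about the tool's z in degrees. In form: {"delta_pos": [[x, y, z], ...], "twist": [twist, ...]}. A call has 1 to 12 rows; each row is the pose to reach, as a shift and turn from the pose commanded when the call began, along the tool's axes at that moment; what a row does not reach only later rows make up. A row lasts 1/12 s, in which the tool goes at most 41.7 mm and 7.16 degrees, less where a joint would pass 70% of its speed; a pose out of reach is approached as far as the arm can. A call with a gripper value outside its range is refused whole. OPENING is the finger opening in mm, from 0 to 91.8, set as the call begins (- or left out, the last holds). The fingers move at their own pace and stop on an object; FORCE is the grip in N (left out, the last holds). Time passes only in rows, so rows that repeat a pose let the fingers close. It gives the time, the measured TCP pose, the force, the opening and the grip force at its end, in the units of the state.
- manip.read_state(): the state, without advancing time (a new reading comes with each control period).
- read_camera(name): name is "scene" or "top" or "wrist"; returns (picture, depth): 384x512x3 uint8, blue, green, red; 384x512 float32, mm along the optical axis (not along the pixel's ray), 0 where there is no reading.
- get_calibration(name): a dict with "vertical_fov" (degrees; the focal length in pixels is half the picture's height over the tangent of half this angle, whatever the lens; pixels are square), "cx", "cy" (the principal point, pixels), "xyz" and "orientation" of the camera in the world. Camera axes: x right, y down, z forward; pixel columns grow to the right and rows downward; lengths in mm; the calibration is good to about 2 mm. The wrist camera is an equidistant fisheye: a pixel r from the principal point sees the ray r / f radians off the axis. A picture is of the moment at which its call begins: read the wrist's pose just before it. get_calibration takes no time and is no camera call; for the wrist camera it gives the pose at the moment of the call.
- order.job_done(): hands the job in; it is judged then, once.
Trained networks look in the newest picture that a camera, given by its name, has taken for a name from the list of things; names that differ only in an ending like _2 or _b are one class to them, and where a whole thing is asked for, a point or a joint stands for the part that bears it (a point fixed in the world has none). Each returns a list of dicts, best first, with "conf" (0 to 1); they miss things now and then, are a little off and sometimes report something else, mostly with a low value. They report only what shows in the picture. A call takes as long as a camera call.
- spotter.recognise(target, camera): "at" ([column, row] in pixels, amid what is visible of it).
- spotter.pinpoint(target, camera): "at" ([column, row] in pixels: a listed point, or the origin of a listed thing).
The state is a dict: "t": time; "joint_pos": joint angles; "qvel": joint speeds; "effort": joint torques, N m; "ee_pos": TCP position; "orientation": TCP orientation; "ft_force": force on the tool from outside, world axes, zero at the start; "moment": the same for the moment, N m; "gripper_width": opening from 0.0 (shut) to 1.0 (fully open); "grip_force": force on a finger pad.
Only numpy, scipy, OpenCV 4.12 (cv2) and the standard library are available. Lean on these libraries where they do the work, as an engineer would, in place of code of your own. Each camera call takes 0.05 s, during which the arm holds its last target. There are 200 camera calls.

## Task

Check the finger-tracing trainer before the next patient: with shut fingertips, start on the round disc, follow the black S-shaped rod along its whole length, and finish on the middle of the T crossbar. Press just enough that the sprung rod sinks a little all the way, never down to its stop, without dragging, tipping or lifting the trainer, and leave the other things on the desk where they are. Finish while holding: the program ends with the fingertips still resting lightly on the crossbar.

Things in the scene. Friction and masses are not known exactly. Their poses are not given: they have to be found in the camera images.
- board: Loose trainer, 1.5 kg: light-wood base 150 x 270 x 20 mm, above it a level black rod, 16 mm diameter, its top 60 mm above the desk (24 mm gap below). Origin: centre of base underside; z up, y along the 270 mm side. The rod is the S x = 35 mm * sin(pi * y / 100 mm), from y = -100 mm (start, round disc) to y = +100 mm (finish, crossbar). Trace with shut fingers down.
- rail (a joint): How far the whole rod (with disc and crossbar, one piece) is pushed down, in m: it sinks level and straight, wherever pressed, against springs. 0 untouched, 0.014 at its hard stop. It needs about 1.2 N to start and 0.45 N more per mm (3 N at 4 mm, 5.6 N at 10 mm); it rises when released. A light touch is 1 to 12 mm down; about 4 mm is best.
- mark0 (a point): Point on the rod's top line, moving with the rod: the centre of the round disc, 44 mm across, flush with the rod's top (the start). Stations are evenly spaced, about 28 mm apart along the rod; unmarked on the real thing.
- mark1 (a point): Point on the rod's top line, moving with the rod: station 1 of 9 along the S. Stations are evenly spaced, about 28 mm apart along the rod; unmarked on the real thing.
- mark2 (a point): Point on the rod's top line, moving with the rod: station 2 of 9 along the S. Stations are evenly spaced, about 28 mm apart along the rod; unmarked on the real thing.
- mark3 (a point): Point on the rod's top line, moving with the rod: station 3 of 9 along the S. Stations are evenly spaced, about 28 mm apart along the rod; unmarked on the real thing.
- mark4 (a point): Point on the rod's top line, moving with the rod: station 4 of 9 along the S. Stations are evenly spaced, about 28 mm apart along the rod; unmarked on the real thing.
- mark5 (a point): Point on the rod's top line, moving with the rod: station 5 of 9 along the S. Stations are evenly spaced, about 28 mm apart along the rod; unmarked on the real thing.
- mark6 (a point): Point on the rod's top line, moving with the rod: station 6 of 9 along the S. Stations are evenly spaced, about 28 mm apart along the rod; unmarked on the real thing.
- mark7 (a point): Point on the rod's top line, moving with the rod: station 7 of 9 along the S. Stations are evenly spaced, about 28 mm apart along the rod; unmarked on the real thing.
- mark8 (a point): Point on the rod's top line, moving with the rod: station 8 of 9 along the S. Stations are evenly spaced, about 28 mm apart along the rod; unmarked on the real thing.
- mark9 (a point): Point on the rod's top line, moving with the rod: the middle of the crossbar, a straight rod 60 mm long and 16 mm thick across the end like a T, flush with the rod's top (the finish). Stations are evenly spaced, about 28 mm apart along the rod; unmarked on the real thing.
- roller: Bystander: massage ball roller, a black cup 66 mm across with a steel ball in it, 62 mm high in all; origin at the centre of its underside.
- oximeter: Bystander: white and grey fingertip oximeter, 34 x 58 mm, 32 mm high; origin at the centre of its underside, y along its length.
- taperoll: Bystander: roll of blue tape standing on its end, 64 mm across, 50 mm high; origin at the centre of its underside.
- probe: Bystander: white hand-held probe lying flat, 34 to 38 mm wide, 34 mm high, about 145 mm long along its y; origin at the underside near its middle.

How it is judged:
By the outcome, as a careful person would: the job done as asked, in the order asked, and still so for the second after the job is handed in, while the arm keeps its last pose, push and grip.
It also fails if it takes over 51 s, if anything falls off the work surface, if the arm or the gripper's body presses on something with over 40 N, if the wrist force passes 120 N, or if a joint passes its speed limit or range.

## Working session

There is one attempt and no reset: what is moved stays moved. The work goes in short steps, Python scripts to look and compute and a shell command to move; the robot and the scene stay as the last step left them, time stands still between calls to the robot, and variables do not carry over. Pictures are saved under pics/ and viewed, at most 10 in all, crops included, and the job is handed in when it is done.

```bash
mkdir -p pics; ls; cat > h.py <<'E'
import numpy as np, cv2, json
from station import manip, read_camera, get_calibration, order, spotter
def ray(cal,px,fish=False):
    f=192/np.tan(np.radians(cal["vertical_fov"]/2))
    u=(px[0]-cal["cx"])/f; v=(px[1]-cal["cy"])/f
    if fish:
        r=np.hypot(u,v); s=np.sin(r)/r if r>1e-9 else 1; d=np.array([u*s,v*s,np.cos(r)])
    else: d=np.array([u,v,1.])
    return np.array(cal["xyz"]), np.array(cal["orientation"])@d
def at_z(cal,px,z,fish=False):
    o,d=ray(cal,px,fish); return o+d*(z-o[2])/d[2]
E
python3 - <<'E'
from h import *
s=manip.read_state(); print(s["t"],s["ee_pos"],s["orientation"],s["ft_force"],s["gripper_width"],manip.tcp_to_grasp)
for n in ("scene","top"):
    p,d=read_camera(n); cv2.imwrite(f"pics/{n}0.png",p); np.save(f"{n}d.npy",d)
    c=get_calibration(n); print(n,c)
    for t in ["mark0","mark9","board"]:
        r=spotter.pinpoint(t,n)
        for q in r[:2]: print(t,q, at_z(c,q["at"],0 if t=="board" else 60).round(1))
E
```

```text
pics
0.0 [ 241.85439277 -575.72581241  225.95308655] [[ 9.21953880e-01  3.87298961e-01 -7.47287710e-04]
 [ 3.87299659e-01 -9.21952775e-01  1.43352230e-03]
 [-1.33762280e-04 -1.61106572e-03 -9.99998693e-01]] [0.30532956 0.50584567 0.80479262] 1.0029858697817036 -18.8
scene {'vertical_fov': 43.90703377127551, 'cx': 255.1952755825297, 'cy': 187.04004523330488, 'xyz': array([1036.22976083,  202.62326183,  802.82913655]), 'orientation': array([[-0.36823512,  0.77000266, -0.52105546],
       [ 0.92972502,  0.30269166, -0.20973588],
       [-0.00377805, -0.56167042, -0.82735244]])}
mark0 {'at': [267.6, 227.4], 'conf': 0.9} [641.1  66.9  60. ]
mark0 {'at': [296.7, 211.6], 'conf': 0.89} [591.  104.5  60. ]
mark9 {'at': [267.6, 227.4], 'conf': 0.9} [641.1  66.9  60. ]
mark9 {'at': [296.7, 211.6], 'conf': 0.89} [591.  104.5  60. ]
board {'at': [298.1, 222.3], 'conf': 0.91} [577. 107.   0.]
board {'at': [309.1, 206.5], 'conf': 0.72} [534.9 115.7   0. ]
top {'vertical_fov': 46.914569291225405, 'cx': 259.14665987781854, 'cy': 184.31677123711054, 'xyz': array([470.52091431,  49.73056953, 978.46915489]), 'orientation': array([[ 0.02498621, -0.99462114,  0.10052098],
       [-0.99913562, -0.02818745, -0.03055302],
       [ 0.03322211, -0.09967069, -0.99446571]])}
mark0 {'at': [215.2, 219.9], 'conf': 0.95} [487.  110.4  60. ]
mark0 {'at': [202.2, 208.8], 'conf': 0.87} [509.2 138.   60. ]
mark9 {'at': [215.2, 219.9], 'conf': 0.95} [487.  110.4  60. ]
mark9 {'at': [202.2, 208.8], 'conf': 0.87} [509.2 138.   60. ]
board {'at': [220.7, 179.0], 'conf': 0.9} [578.9 105.3   0. ]
```

```bash
python3 - <<'E'
import cv2
p=cv2.imread("pics/top0.png"); cv2.imwrite("pics/top1.png",cv2.resize(p[90:310,110:390],None,fx=2.7,fy=2.7,interpolation=2))
p=cv2.imread("pics/scene0.png"); cv2.imwrite("pics/scene1.png",cv2.resize(p,None,fx=1.5,fy=1.5,interpolation=2))
E
```

```text
(no output)
```

View pics/top1.png

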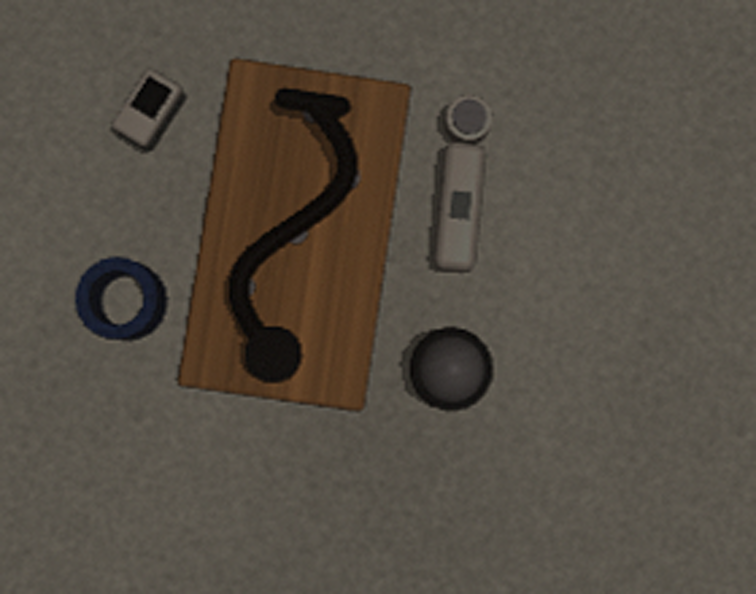

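View pics/scene1.png

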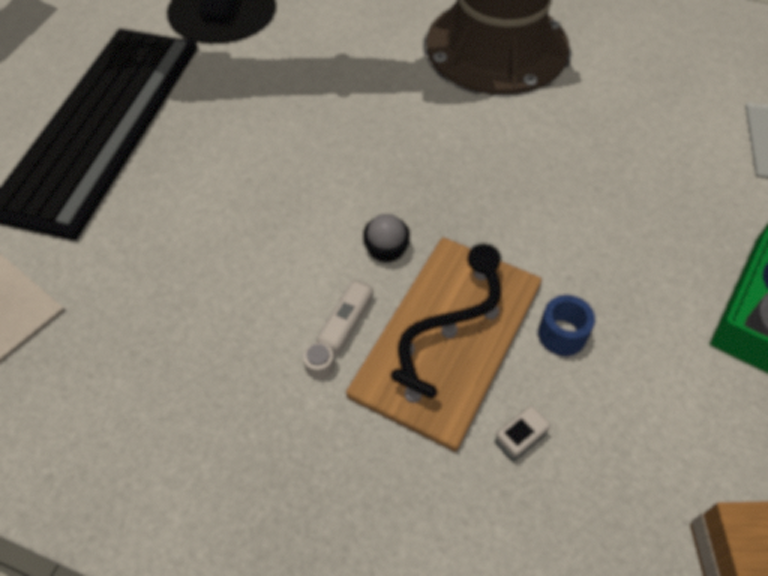

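The top view shows the disc at about (211,221) and the crossbar middle at about (226,128). In the scene view they are at about (323,172) and (276,256). The trainer stands clear of the four bystanders. I'll fit its pose to the rod silhouette.

```bash
cat > fit.py <<'E'
from h import *
from scipy.optimize import minimize
Y=np.linspace(-100,100,81); S=np.c_[35*np.sin(np.pi*Y/100),Y]
def proj(c,P,fish=False):
    f=192/np.tan(np.radians(c["vertical_fov"]/2)); q=(P-np.array(c["xyz"]))@np.array(c["orientation"])
    if fish:
        rr=np.hypot(q[:,0],q[:,1]); k=np.arctan2(rr,q[:,2])/np.maximum(rr,1e-9); uv=q[:,:2]*k[:,None]
    else: uv=q[:,:2]/q[:,2:]
    return uv*f+[c["cx"],c["cy"]], f/q[:,2]
def world(p,xy,z):
    a=np.radians(p[2]); R=np.array([[np.cos(a),-np.sin(a)],[np.sin(a),np.cos(a)]])
    return np.c_[xy@R.T+p[:2],np.full(len(xy),z)]
def render(c,p,fish,K=4,ht=60):
    m=np.zeros((384*K,512*K),np.uint8)
    off=lambda uv:np.int32(np.round((uv+.5)*K-.5))
    def line(xy):
        uv,s=proj(c,world(p,xy,ht-8),fish); cv2.polylines(m,[off(uv)],False,255,max(1,int(round(16*s.mean()*K))))
    line(S); line(np.c_[np.linspace(-30,30,9),np.full(9,100)])
    t=np.linspace(0,2*np.pi,60); d=np.c_[22*np.cos(t),22*np.sin(t)-100]
    for z in (ht,ht-4): cv2.fillPoly(m,[off(proj(c,world(p,d,z),fish)[0])],255)
    return cv2.resize(m,(512,384),interpolation=cv2.INTER_AREA)/255.
def fit(c,img,p0,fish=False,ht=60):
    g=img.max(2).astype(float)   # max channel: wood red stays high, rod stays low
    uv,_=proj(c,world(p0,np.array([[-70,-130],[70,-130],[70,130],[-70,130]]),20),fish)
    roi=np.zeros(g.shape,np.uint8); cv2.fillPoly(roi,[np.int32(uv)],1)
    lo,hi=np.percentile(g[roi>0],[5,70]); b=np.clip((hi-g)/(hi-lo),0,1)
    b=cv2.GaussianBlur(np.clip((b-.4)/.4,0,1),(0,0),.6); w=roi>0
    cost=lambda p:((cv2.GaussianBlur(render(c,p,fish,ht=ht),(0,0),.8)-b)[w]**2).mean()
    best=None
    for k in range(3):
        r=minimize(cost,p0 if best is None else best.x,method="Nelder-Mead",options=dict(initial_simplex=np.array(p0 if best is None else best.x)+np.array([[0,0,0],[8,0,0],[0,8,0],[0,0,4]])/(k+1)))
        best=r
    return best.x,best.fun,lo,hi
E
cat > go.py <<'E'
from fit import *
for n,a,b in (("top",(210.7,221),(226,128)),("scene",(322.7,172),(276,256))):
    c=get_calibration(n); A=at_z(c,a,60);B=at_z(c,b,52); d=B-A
    p0=[*((A+B)/2)[:2],np.degrees(np.arctan2(-d[0],d[1]))]
    x,f,lo,hi=fit(c,cv2.imread(f"pics/{n}0.png"),p0); print(n,A.round(1),B.round(1),np.hypot(*d[:2]).round(1),np.round(p0,1),x.round(2),f,lo,hi)
    M=world(x,np.array([[0,-100],[0,0],[0,100]]),60); print(M.round(1).tolist())
E
python3 go.py
```

```text
top [484.5 119.6  60. ] [682.5  94.8  52. ] 199.6 [583.5 107.2 -97.1] [583.95 108.63 -96.74] 0.006160680866145659 14.0 86.0
[[484.6, 120.4, 60.0], [583.9, 108.6, 60.0], [683.3, 96.9, 60.0]]
scene [488.3 122.4  60. ] [684.6  99.1  52. ] 197.6 [586.5 110.7 -96.8] [585.33 110.01 -96.66] 0.018878941686566418 18.0 153.0
[[486.0, 121.6, 60.0], [585.3, 110.0, 60.0], [684.7, 98.4, 60.0]]
```

```bash
python3 - <<'E'
from h import *
for n in ("scene","top"):
    c=get_calibration(n); d=np.load(n+"d.npy"); f=192/np.tan(np.radians(c["vertical_fov"]/2))
    v,u=np.mgrid[:384,:512]; P=np.stack([(u-c["cx"])/f*d,(v-c["cy"])/f*d,d],-1)[d>0]@np.array(c["orientation"]).T+c["xyz"]
    t=np.clip(((P[:,:2]-[242,-576])@np.array([258,691]))/(258**2+691**2),0,1)
    dist=np.hypot(*(P[:,:2]-[242,-576]-t[:,None]*[258,691]).T)
    m=(dist<160)&(P[:,2]>75); Q=P[m]; print(n,P[:,1].min(),m.sum(), (Q.min(0),Q.max(0)) if m.any() else "")
s=manip.read_state(); R=np.array(s["orientation"]); print((R.T@(np.array([490,115,250])-s["ee_pos"])).round(1))
E
```

```text
scene -898.3460703953006 0 
top -1046.5237605890231 0 
[ 496.3 -541.2  -23.3]
```

```bash
python3 -m creep '{"delta_pos":[[8,-9,0],[25,-27,-3],[50,-54,-5],[75,-81,-8],[100,-108,-10],[125,-135,-13],[150,-162,-15],[175,-189,-18],[200,-216,-20],[225,-243,-22],[250,-270,-23],[275,-297,-23]],"twist":[2,5,8,11,14,17,20,22.8,22.8,22.8,22.8,22.8]}' 0 10
python3 -c "
from h import *
s=manip.read_state(); R=np.array(s['orientation']); print(s['t'],s['ee_pos'],R.round(4).tolist(),(R.T@(np.array([490,115,250])-s['ee_pos'])).round(1))"
```

```text
t: 1.4
ee_pos: [381.0, -194.2, 250.3]
orientation: [[1.0, -0.0, 0.001], [-0.0, -1.0, -0.001], [0.001, 0.001, -1.0]]
ft_force: [1.1, 0.2, -0.2]
gripper_width: 0.178
grip_force: 0.0
1.4 [ 381.00321687 -194.21946249  250.29235448] [[1.0, -0.0003, 0.0011], [-0.0003, -1.0, -0.0007], [0.0011, 0.0007, -1.0]] [ 1.089e+02 -3.093e+02  2.000e-01]
```

```bash
python3 -m creep '{"delta_pos":[[11,-32,0],[23,-65,0],[35,-98,0],[47,-131,0],[59,-164,0],[71,-197,0],[83,-230,0],[94,-262,0],[102,-285,0],[107,-297,0],[107,-300,0],[107,-300,0]],"twist":[0,0,0,0,0,0,0,0,0,0,0,0]}' 0 10
cat > wr.py <<'E'
from fit import *
import sys
s=manip.read_state(); c=get_calibration("wrist"); p,d=read_camera("wrist"); cv2.imwrite(f"pics/{sys.argv[1]}.png",p)
print(s["t"],s["ee_pos"],s["ft_force"],s["gripper_width"]); print(c["xyz"])
x,f,lo,hi=fit(c,p,[584.6,109.3,-96.7],True); print(x,f,lo,hi)
o=p.copy()
uv,_=proj(c,world(x,S,52),True); cv2.polylines(o,[np.int32(uv)],False,(0,255,0),1)
cv2.imwrite(f"pics/{sys.argv[1]}o.png",cv2.resize(o,None,fx=1.5,fy=1.5))
E
python3 wr.py w1
```

```text
t: 2.4
ee_pos: [487.5, 104.8, 249.6]
orientation: [[1.0, 0.001, -0.0], [0.001, -1.0, 0.0], [-0.0, -0.0, -1.0]]
ft_force: [-0.6, -1.1, -0.7]
gripper_width: 0.004
grip_force: 0.0
2.4 [487.48757973 104.7587924  249.58650117] [-0.56504245 -1.07306845 -0.68791008] 0.004099533621354745
[567.16546867 104.62804859 407.11221559]
[585.32295886 108.24622836 -96.28393671] 0.01881943256176936 28.0 191.0
```

View pics/w1o.png

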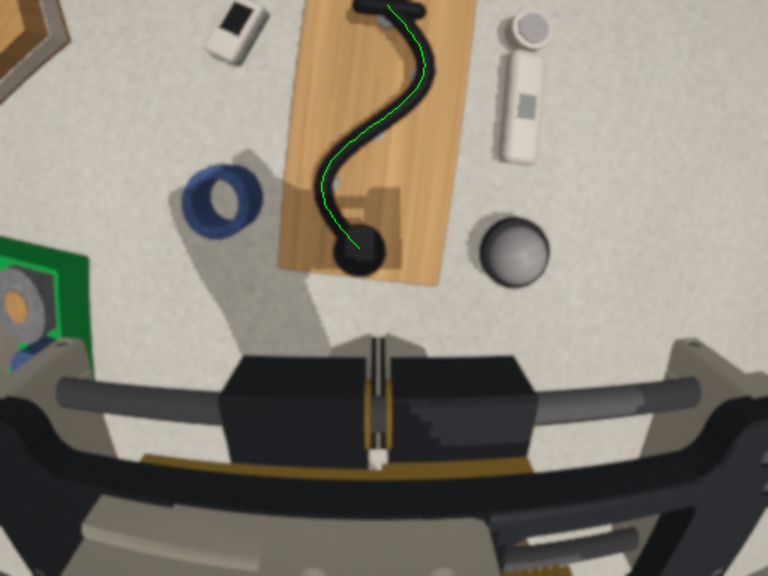

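The overlay follows the rod, with the disc at (240,167) in full wrist pixels and the fingers shut. All three views agree within 2 mm, so I'll use (584.9, 109, -96.6°).

```bash
cat > plan.py <<'E'
from fit import *
from scipy.interpolate import interp1d
P=[584.9,109.0,-96.6]
y=np.linspace(-100,100,4001); xy=np.c_[35*np.sin(np.pi*y/100),y]
L=np.r_[0,np.cumsum(np.hypot(*np.diff(xy,axis=0).T))]
W=interp1d(L,world(P,xy,56)[:,:2],axis=0)
def now():
    s=[manip.read_state()][0]; print("t",s["t"],"ee",np.round(s["ee_pos"],2),"F",np.round(s["ft_force"],2)); return s
E
python3 - <<'E'
from plan import *
print(L[-1],W(0),W(L[-1])); s=now(); R=np.array(s["orientation"])
print(R.T@(np.r_[W(0),80]-s["ee_pos"]))
E
```

```text
251.01140003638142 [485.56272344 120.49371505] [684.23727656  97.50628495]
t 2.45 ee [487.36 103.49 249.57] F [-0.34 -1.29  0.84]
[ -1.71492544 -17.09234755 169.558031  ]
```

```bash
python3 -m creep '{"delta_pos":[[0,-4,10],[-1,-8,30],[-1,-12,52],[-2,-16,75],[-2,-17,98],[-2,-17,120],[-2,-17,140],[-2,-17,155],[-2,-17,165],[-2,-17,170],[-2,-17,170],[-2,-17,170]],"twist":[0,0,0,0,0,0,0,0,0,0,0,0]}'
python3 - <<'E'
from plan import *
s=now();print(np.round(s["orientation"],4)); print(np.r_[W(0),62]-s["ee_pos"]); read_camera("wrist"); s=now()
E
```

```text
t: 3.45
ee_pos: [485.9, 120.8, 80.1]
orientation: [[1.0, -0.001, 0.0], [-0.001, -1.0, -0.0], [0.0, 0.0, -1.0]]
ft_force: [1.0, -0.0, -0.4]
gripper_width: 0.002
grip_force: 0.0
t 3.45 ee [485.87 120.84  80.07] F [ 1.02 -0.01 -0.36]
[[ 1.e+00 -7.e-04  4.e-04]
 [-7.e-04 -1.e+00 -0.e+00]
 [ 4.e-04  0.e+00 -1.e+00]]
[ -0.31165465  -0.34710605 -18.07358014]
t 3.5 ee [486.17 121.06  80.41] F [ 0.24  0.1  -0.17]
```

```bash
python3 -m creep '{"delta_pos":[[0,0,5],[0,0,10],[0,0,15],[0,0,17],[0,0,18.5],[0,0,20],[0,0,21],[0,0,22],[0,0,23],[0,0,24],[0,0,24],[0,0,24]],"twist":[0,0,0,0,0,0,0,0,0,0,0,0]}'
python3 - <<'E'
from plan import *
F=[];E=[]
for i in range(6):
    s=manip.read_state();F.append(s["ft_force"]);E.append(s["ee_pos"]);read_camera("scene")
print(np.mean(F,0),np.mean(E,0),np.std(E,0)); now()
E
```

```text
t: 4.5
ee_pos: [485.5, 121.0, 55.7]
orientation: [[1.0, -0.0, -0.0], [-0.0, -1.0, -0.0], [-0.0, 0.0, -1.0]]
ft_force: [-2.4, -1.3, 3.4]
gripper_width: 0.007
grip_force: 1.6
[-2.20745289 -0.5272436   3.26042992] [485.52999109 121.0494807   55.74485591] [0.01580769 0.01301055 0.01212372]
t 4.8 ee [485.61 121.07  55.74] F [-2.59 -0.18  2.92]
```

Light contact is made: Fz is about 3.3 N and the TCP is at 55.7 mm, so the rod is about 4 mm down. Next I'll work out the trace rows.

```bash
python3 - <<'E'
from plan import *
T=L[-1]; l=np.r_[1,3,6.5,np.linspace(10.5,T-10,50),T-6.5,T-3.5,T-1.5,T-.4,T,T,T]
print(len(l)); start=np.array([485.5,120.8])
w=W(l)
for k in range(0,len(l),12):
    print([[round(a[0]-start[0]),round(-(a[1]-start[1]),0) and round(-(a[1]-start[1]),1),0] if 0 else [round(a[0]-start[0],1),round(start[1]-a[1],1),0] for a in w[k:k+12]])
    start=w[k:k+12][-1].round(1); print(start)
E
```

```text
60
[[np.float64(0.8), np.float64(-0.4), 0], [np.float64(2.3), np.float64(-1.7), 0], [np.float64(5.0), np.float64(-4.0), 0], [np.float64(8.0), np.float64(-6.6), 0], [np.float64(11.6), np.float64(-9.6), 0], [np.float64(15.3), np.float64(-12.6), 0], [np.float64(19.0), np.float64(-15.4), 0], [np.float64(22.8), np.float64(-18.2), 0], [np.float64(26.7), np.float64(-20.8), 0], [np.float64(30.8), np.float64(-23.2), 0], [np.float64(35.0), np.float64(-25.3), 0], [np.float64(39.4), np.float64(-27.0), 0]]
[524.9 147.8]
[[np.float64(4.5), np.float64(-1.2), 0], [np.float64(9.2), np.float64(-1.9), 0], [np.float64(13.9), np.float64(-1.8), 0], [np.float64(18.5), np.float64(-0.9), 0], [np.float64(22.9), np.float64(0.6), 0], [np.float64(27.1), np.float64(2.7), 0], [np.float64(31.0), np.float64(5.3), 0], [np.float64(34.7), np.float64(8.3), 0], [np.float64(38.1), np.float64(11.5), 0], [np.float64(41.4), np.float64(14.9), 0], [np.float64(44.5), np.float64(18.4), 0], [np.float64(47.5), np.float64(22.0), 0]]
[572.4 125.8]
[[np.float64(2.9), np.float64(3.7), 0], [np.float64(5.7), np.float64(7.5), 0], [np.flo
[... 728 characters left out ...]
(12.2), 0], [np.float64(38.3), np.float64(10.9), 0], [np.float64(42.7), np.float64(9.1), 0], [np.float64(46.9), np.float64(7.0), 0], [np.float64(50.9), np.float64(4.6), 0]]
[658.   76.7]
[[np.float64(3.9), np.float64(-2.6), 0], [np.float64(7.7), np.float64(-5.4), 0], [np.float64(11.4), np.float64(-8.3), 0], [np.float64(15.1), np.float64(-11.2), 0], [np.float64(18.7), np.float64(-14.3), 0], [np.float64(21.3), np.float64(-16.5), 0], [np.float64(23.6), np.float64(-18.5), 0], [np.float64(25.1), np.float64(-19.8), 0], [np.float64(25.9), np.float64(-20.5), 0], [np.float64(26.2), np.float64(-20.8), 0], [np.float64(26.2), np.float64(-20.8), 0], [np.float64(26.2), np.float64(-20.8), 0]]
[684.2  97.5]
```

```bash
python3 -m creep '{"delta_pos":[[0.8,-0.4,0],[2.3,-1.7,0],[5,-4,0],[8,-6.6,0],[11.6,-9.6,0],[15.3,-12.6,0],[19,-15.4,0],[22.8,-18.2,0],[26.7,-20.8,0],[30.8,-23.2,0],[35,-25.3,0],[39.4,-27,0]],"twist":[0,0,0,0,0,0,0,0,0,0,0,0]}'
```

```text
t: 5.8
ee_pos: [525.5, 148.5, 55.7]
orientation: [[1.0, 0.0, -0.0], [0.0, -1.0, 0.0], [-0.0, -0.0, -1.0]]
ft_force: [-2.7, 0.3, 3.5]
gripper_width: 0.003
grip_force: 1.6
```

```bash
python3 - <<'E'
from h import *
p,_=read_camera("scene"); q=cv2.imread("pics/scene0.png"); cv2.imwrite("pics/s2.png",p)
a=q[245:305,225:320]; b=p[245:305,225:320]
print(cv2.phaseCorrelate(np.float32(a[...,0]),np.float32(b[...,0]),cv2.createHanningWindow((95,60),cv2.CV_32F)))
c=np.hstack([cv2.resize(i[140:310,215:380],None,fx=2.3,fy=2.3) for i in (q,p)]); cv2.imwrite("pics/cmp.png",c)
E
```

```text
((0.13800051143581982, 0.30442141917524523), 1.0614295827845732)
```

View pics/cmp.png

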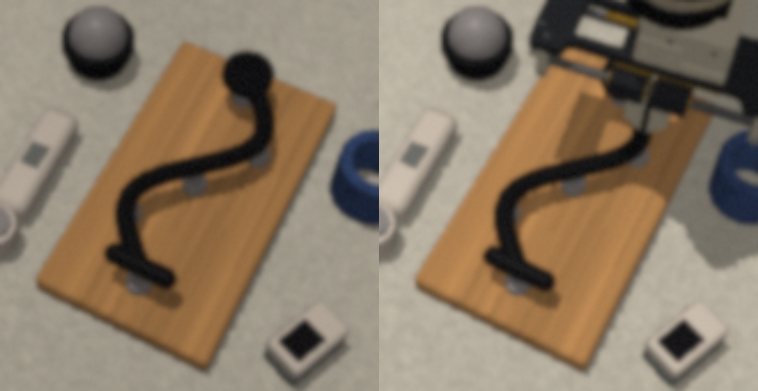

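The board hasn't moved (about 0.3 px, explained by the rod sinking), and the fingertips are on the rod. I'll continue with a 0.5 mm correction.

```bash
python3 -m creep '{"delta_pos":[[4.2,-0.8,0],[8.7,-1.3,0],[13.4,-1.2,0],[18,-0.3,0],[22.4,1.2,0],[26.6,3.3,0],[30.5,5.9,0],[34.2,8.9,0],[37.6,12.1,0],[40.9,15.5,0],[44,19,0],[47,22.6,0]],"twist":[0,0,0,0,0,0,0,0,0,0,0,0]}'; python3 -c "from plan import *;now()"
```

```text
t: 6.85
ee_pos: [572.5, 125.1, 55.8]
orientation: [[1.0, -0.0, 0.0], [-0.0, -1.0, 0.0], [0.0, -0.0, -1.0]]
ft_force: [-2.0, 1.7, 2.9]
gripper_width: 0.008
grip_force: 1.6
t 6.85 ee [572.48 125.09  55.77] F [-2.04  1.69  2.9 ]
```

```bash
python3 -m creep '{"delta_pos":[[2.9,3.7,0],[5.7,7.5,0],[8.5,11.3,0],[11.3,15.1,0],[14,18.9,0],[16.8,22.7,0],[19.6,26.5,0],[22.4,30.3,0],[25.3,34,0],[28.3,37.6,0],[31.4,41.1,0],[34.7,44.5,0]],"twist":[0,0,0,0,0,0,0,0,0,0,0,0]}'; python3 - <<'E'
from plan import *
now()
p,_=read_camera("scene"); q=cv2.imread("pics/scene0.png")
a=q[245:305,225:320]; b=p[245:305,225:320]
print(cv2.phaseCorrelate(np.float32(a[...,0]),np.float32(b[...,0]),cv2.createHanningWindow((95,60),cv2.CV_32F)))
cv2.imwrite("pics/cmp2.png",np.hstack([cv2.resize(i[140:310,215:380],None,fx=2.3,fy=2.3) for i in (q,p)]))
E
```

```text
t: 7.85
ee_pos: [607.0, 80.5, 55.7]
orientation: [[1.0, -0.0, -0.0], [-0.0, -1.0, -0.0], [-0.0, 0.0, -1.0]]
ft_force: [-1.7, 0.9, 3.4]
gripper_width: 0.007
grip_force: 1.6
t 7.85 ee [606.95  80.53  55.68] F [-1.66  0.95  3.42]
((0.012449348375675129, 0.32464269557099357), 1.100446844432089)
```

View pics/cmp2.png

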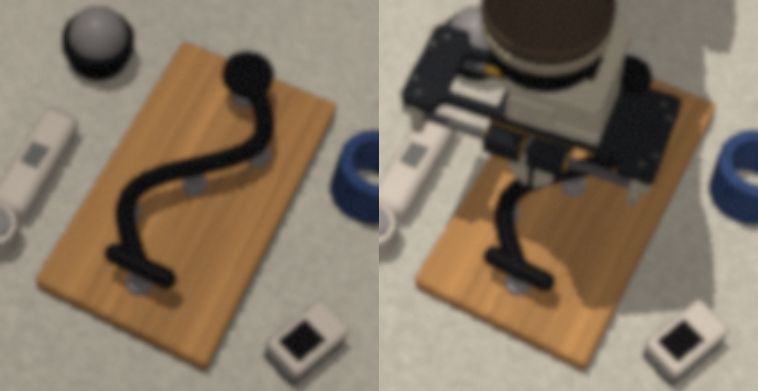

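The board is still in place, the rod is still pressed about 4 mm and the fingers are on the rod. Next come the last two calls.

```bash
python3 -m creep '{"delta_pos":[[3.5,2.8,0],[7.2,5.5,0],[11.1,7.9,0],[15.3,10,0],[19.8,11.5,0],[24.4,12.2,0],[29.1,12.2,0],[33.8,11.5,0],[38.3,10.2,0],[42.7,8.4,0],[46.9,6.3,0],[50.9,3.9,0]],"twist":[0,0,0,0,0,0,0,0,0,0,0,0]}'
```

```text
t: 8.9
ee_pos: [658.2, 77.1, 55.7]
orientation: [[1.0, -0.0, 0.0], [-0.0, -1.0, -0.0], [0.0, 0.0, -1.0]]
ft_force: [-1.7, -1.1, 3.4]
gripper_width: 0.01
grip_force: 1.6
```

```bash
python3 -m creep '{"delta_pos":[[3.9,-2.6,0],[7.7,-5.4,0],[11.4,-8.3,0],[15.1,-11.2,0],[18.7,-14.3,0],[21.3,-16.5,0],[23.6,-18.5,0],[25.1,-19.8,0],[25.9,-20.5,0],[26.2,-20.8,0],[26.2,-20.8,0],[26.2,-20.8,0]],"twist":[0,0,0,0,0,0,0,0,0,0,0,0]}'; python3 - <<'E'
from plan import *
now(); print(W(L[-1]))
p,_=read_camera("scene"); q=cv2.imread("pics/scene0.png")
cv2.imwrite("pics/cmp3.png",np.hstack([cv2.resize(i[140:310,215:380],None,fx=2.3,fy=2.3) for i in (q,p)])); now()
E
```

```text
t: 9.9
ee_pos: [683.9, 97.9, 55.8]
orientation: [[1.0, -0.0, 0.0], [-0.0, -1.0, 0.0], [0.0, -0.0, -1.0]]
ft_force: [-0.8, -0.7, 3.7]
gripper_width: 0.006
grip_force: 1.6
t 9.9 ee [683.89  97.9   55.8 ] F [-0.85 -0.74  3.71]
[684.23727656  97.50628495]
t 9.95 ee [683.86  97.91  55.8 ] F [-1.64 -1.14  2.33]
```

View pics/cmp3.png

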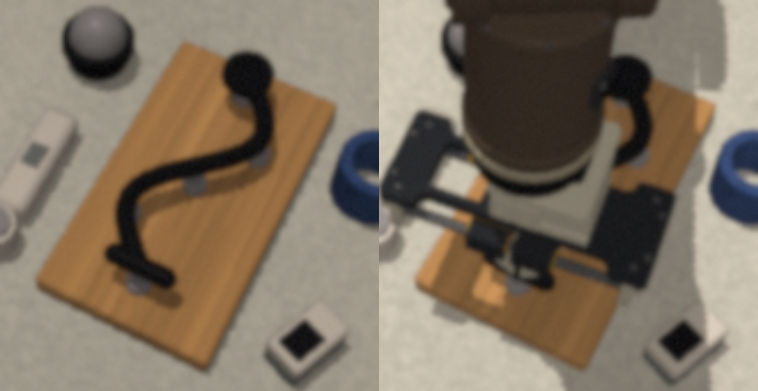

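The fingertips rest lightly on the middle of the crossbar at about 3 N. The board corners and the bystanders that show are where they were, so I'm handing in.

```bash
python3 -c "
from station import order
print(order.job_done())"
```

```text
the job is handed in; nothing more can be done
None
```

I traced the rod from the disc to the middle of the crossbar and handed the job in at about 10 s; the rod stayed about 4 mm down (about 3 N) at every check, the trainer and the visible bystanders had not moved, and the fingertips are still resting lightly on the crossbar.

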